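Weigh a sample jar under the draught cover

TASK

Weigh the small sample jar: stand it upright in the middle of the balance pan, then lift the steel draught cover up and off its hook and lower it gently over the jar so that its rim sits fully on the pan around the jar. Then press the balance's key all the way down and let go; set jar and cover down gently, and leave the large jar and the bottle alone.

Things in the scene. Friction and masses are not known exactly. Their poses are not given: they have to be found in the camera images.
- balance: black bench balance, fixed, 250 (its x) x 210 (its y) x 55 mm high, origin under its middle. Round steel pan of 150 mm diameter, 8 mm thick, stands above the deck; grey display and key on the deck on the -x side. Does not move when loaded.
- pan_top (a point): centre of the pan's upper face, 73 mm above the table, 30 mm to +x of the balance's origin
- key_top (a point): centre of the top face of the balance's only key, a round push key of 32 mm diameter in a grey housing on the deck, 117 mm to -x and 60 mm to -y of the pan's centre in the balance's axes; pressed straight down
- key (a joint): travel of the key in m: 0 = up, 0.006 = fully down; a spring lifts it again, fully down takes 5 N
- stand: steel hook stand, fixed; origin on the table under the hook's seat. Base plate 170 x 120 x 12 mm under the hanging cover; post of 16 mm diameter 85 mm to +x of the seat; from it a strip hook 24 mm wide (y), 4 mm thick, runs to -x, its free end pointing to -x. Nothing is higher than 12 mm above the seat.
- hook_seat (a point): middle of the hook's seat, 176 mm above the table: a channel 14 mm wide (x) between two lips 12 mm high, open above and at its y ends; the hook ends 10 mm to -x. To come free the cover must be lifted over 12 mm (under 40 mm, else its top meets the strip from below), then moved over 65 mm to the stand's -x.
- cover: draught cover, 0.18 to 0.33 kg: round metal shell open below, 100 mm outer, 92 mm inner diameter, 85 mm high (81 inside). On its top two uprights at y = +-30 mm carry an 8 mm round cross bar along y, axis 135 mm above the rim; the bar hangs on the hook. Above it the grip plate. Origin at the centre of the rim plane, z up. At the start upright, its axes along the stand's.
- cover_grip (a point): middle of the cover's upright black grip plate, 10 mm thick (cover's x), 26 mm wide (y), 42 mm high, on top of the cross bar; 160 mm above the cover's rim plane, on the cover's axis
- cover_rim (a point): centre of the cover's rim plane (lower edge)
- jar: small sample jar, glass with white screw lid, 50 mm diameter, 65 mm high, 0.1 to 0.2 kg, upright on the table; origin under its middle
- jar_center (a point): middle of the small jar, 32.5 mm above its underside
- big_jar_center (a point): bystander: large jar of the same kind, 72 mm diameter, 100 mm high; point 50 mm above its underside
- flask_center (a point): bystander: amber bottle, 60 mm diameter, 145 mm high; point 70 mm above its underside
Mind the look-alikes: they are no part of the job. Several things look just like the stand: the one meant starts farthest to the robot's right. There is more than one size of the cover; the one meant has the size given above.

How it is judged (in metres and radians):
On the way, in this order (a step that is already met when the one before it is completed fails the run):
1. the small jar stands upright and released in the middle of the pan (horizontal distance between jar_center and pan_top below 0.02 m and z of jar_center in the frame of pan_top below 0.037 m and angle between jar_center's own z axis and vertical below 0.08 rad and contact force between the fingers and jar below 0.05 N and linear speed of jar below 0.02 m/s), for 0.2 s.
2. the cover is off its hook and held clear of the stand (x of cover_rim in the frame of stand below -0.05 m and z of cover_rim in the frame of stand above 0.045 m and contact force between cover and stand below 0.05 N and contact force between the fingers and cover above 1 N), for 0.1 s.
3. the cover sits on the pan over the jar, released (horizontal distance between cover_rim and pan_top below 0.025 m and z of cover_rim in the frame of pan_top below 0.004 m and angle between cover_rim's own z axis and vertical below 0.05 rad and horizontal distance between jar_center and cover_rim below 0.024 m and contact force between the fingers and cover below 0.05 N), for 0.2 s.
4. the key is pressed fully down (value of joint key above 0.005 m), for 0.05 s.
At the end, for the whole second after the job is handed in: The small jar stands upright on the pan, within 25 mm of its centre (20 mm when set down); the cover stands over it, its rim on the pan, within 25 mm of the centre and level; after that the key was pressed at least 5 mm and is up again; all is released and at rest (horizontal distance between each of jar_center, cover_rim and pan_top below 0.025 m and z of jar_center in the frame of pan_top below 0.037 m and angle between jar_center's own z axis and vertical below 0.08 rad and z of cover_rim in the frame of pan_top below 0.004 m and angle between cover_rim's own z axis and vertical below 0.05 rad and horizontal distance between jar_center and cover_rim below 0.024 m and value of joint key below 0.0015 m and linear speed of each of cover, jar below 0.01 m/s); the robot touches nothing.
It fails at once if the large jar is moved more than 30 mm or tipped (distance of big_jar_center from where it was at the start of the episode above 0.03 m or angle between big_jar_center's own z axis and vertical above 0.4 rad).
It fails at once if the bottle is moved more than 30 mm or tipped (distance of flask_center from where it was at the start of the episode above 0.03 m or angle between flask_center's own z axis and vertical above 0.4 rad).
It fails at once if the cover or the jar is dropped (faster than 0.5 m/s while not held) ((linear speed of cover above 0.5 m/s and contact force between the fingers and cover below 0.05 N) or (linear speed of jar above 0.5 m/s and contact force between the fingers and jar below 0.05 N)).
It fails at once if the cover is pressed or knocked against the jar (over 40 N) (contact force between cover and jar above 40 N).
It also fails if it takes over 64 s, if anything falls off the work surface, if the arm or the gripper's body presses on something with over 40 N, if the wrist force passes 120 N, or if a joint passes its speed limit or range.

ROBOT

A 7-joint arm with a two-finger parallel gripper is mounted at the origin on the work surface. World frame = base frame: x ahead of the robot, y to its left, z up, the work surface at z = 0. Lengths are in mm, angles in rad, forces in N, time in s.
With the tool pointing down it reaches from about 400 to 925 mm from the base axis. Payload 5.6 kg.
Tool frame: the origin (TCP) lies midway between the tips of the shut fingers; the grasp point (between the pads) lies arm.pinch_z behind it (arm.pinch_z is the distance from the TCP to the grasp point, in mm); z points along the fingers, y is the line along which they close (so a half turn about z gives the same grasp; the last joint's range is limited). The gripper opens to 85 mm and grips with 20 to 120 N. Pads are 22 mm wide; open, the fingers measure 114 mm over their backs; the gripper's body (76 mm by 85 mm) begins 54 mm behind the grasp point. The pads swing forward as they close: fully open they stand 13 mm farther back than shut.
Start: joints at [1.099, 0.468, -0.012, 1.603, 0.006, 1.071, -0.056], TCP at [270.218, -591.179, 195.29] pointing down, gripper open.
Joint ranges: [-2.53, 2.53], [-0.31, 2.02], [-1.57, 1.55], [0.28, 2.44], [-1.29, 4.43], [0.15, 1.84], [-2.92, 2.92]. Speed limits (rad/s): [2.57, 2.57, 3.14, 3.14, 3.14, 3.14, 3.14].

INTERFACE

Orientations are given as a rotation vector (axis times angle).
In Python, from cell import arm gives the robot as it stands. The module is installed in compiled form; this text tells all that it offers.
- The arm moves only by the tool step_arm, never from a script. Its argument "rows" is a list of rows, each a list of 2 entries, a list of its own where there are three numbers: the shift along the tool's x, y, z in units of 20 cm (1.0 is 20 cm), then the turn about the tool's z in units of pi rad (1.0 is pi rad). In form: [[[x, y, z], spin], ...]. A call has 1 to 5 rows; each row is the pose to reach, as a shift and turn from the pose commanded when the call began, along the tool's axes at that moment, turning the shorter way round; what a row does not reach only later rows make up. A row lasts 1/10 s, in which the tool goes at most 50 mm and 8.59 degrees, less where a joint would pass 70% of its speed; a pose out of reach is approached as far as the arm can. A call with a number of a shift or a turn outside -1 to 1 is refused whole. A call with a gripper value outside its range is refused whole. "grip" is the gripper's target within -1 to 1 (fully open at 1, half-way at 0, shut at -1), set as the call begins (left out, the last holds). The fingers move at their own pace and stop on an object; "grip_force" is the grip in N (left out, the last holds). Time passes only in rows, so rows that repeat a pose let the fingers close. It gives the time, the measured TCP pose, the force, the opening and the grip force at its end, in the units of the state.
- arm.observe(): the state, without advancing time (a new reading comes with each control period).
- arm.capture(name): name is "scene" or "top" or "wrist"; returns a dict with "pixels" (420x560x3 uint8, blue, green, red), "intrinsics" (3x3 intrinsics, pixels), "rvec" (rotation vector, rad) and "tvec" (3), from world to camera coordinates, as OpenCV has them. Camera axes: x right, y down, z forward; pixel columns grow to the right and rows downward; lengths in mm; the calibration is good to about 2 mm. A picture is of the moment at which its call begins. There is no depth.
- arm.hand_in(): hands the job in; it is judged then, once.
Trained networks look in a picture, given as the dict that the camera call returned (one of the last four; its "shot" number tells which), for a name from the list of things; names that differ only in an ending like _2 or _b are one class to them, and where a whole thing is asked for, a point or a joint stands for the part that bears it (a point fixed in the world has none). Each returns a list of dicts, best first, with "confidence" (0 to 1); they miss things now and then, are a little off and sometimes report something else, mostly with a low value. They report only what shows in the picture. A call takes as long as a camera call. They do not tell look-alikes from the thing itself.
- arm.regions_of(target, picture): "mask" (420x560 bool, what is visible of it) and "xy" ([column, row] in pixels, amid what is visible of it).
- arm.landmark_of(target, picture): "xy" ([column, row] in pixels: a listed point, or the origin of a listed thing).
The state is a dict: "clock": time; "joints": joint angles; "dq": joint speeds; "joint_torque": joint torques, N m; "position": TCP position; "eef_rot": TCP orientation; "ft_force": force on the tool from outside, world axes, zero at the start; "torque": the same for the moment, N m; "opening": finger opening in mm; "finger_force": force on a finger pad.
Only numpy, scipy, OpenCV 4.12 (cv2) and the standard library are available. Lean on these libraries where they do the work, as an engineer would, in place of code of your own. Each camera call takes 0.05 s, during which the arm holds its last target. There are 200 camera calls.

## Working session

There is one attempt and no reset: what is moved stays moved. The work goes in short steps, Python scripts to look and compute and a tool call to move; the robot and the scene stay as the last step left them, time stands still between calls to the robot, and variables do not carry over. Pictures are saved under pics/ and viewed, at most 10 in all, crops included, and the job is handed in when it is done.

Besides the shell and the picture viewer there is one more tool, called after ">>>" as name([rows], argument=value, ...), one row to a line, values as JSON. step_arm: Moves the arm, as the interface text tells. Its arguments: {"type":"object","properties":{"rows":{"type":"array"},"grip":{"type":"number"},"grip_force":{"type":"number"}},"required":["rows"]}

```bash
mkdir -p pics
cat > h.py <<'E'
import numpy as np, cv2
from cell import arm
from scipy.spatial.transform import Rotation as R
def P(c):
    Rm=cv2.Rodrigues(np.array(c["rvec"],float))[0]; return np.array(c["intrinsics"],float),Rm,np.array(c["tvec"],float).ravel()
def atz(c,xy,z):
    K,Rm,t=P(c); d=Rm.T@np.linalg.solve(K,[xy[0],xy[1],1.]); o=-Rm.T@t; return o+d*(z-o[2])/d[2]
def proj(c,p):
    K,Rm,t=P(c); q=K@(Rm@np.array(p,float)+t); return q[:2]/q[2]
def go(p,s=None):
    "shift in tool axes, units 200mm, from measured pose to TCP p"
    s=s or arm.observe(); return np.round(R.from_rotvec(s["eef_rot"]).inv().apply(np.array(p)-s["position"])/200,3)
E
cat > a.py <<'E'
from h import *
s=arm.observe(); print(s["clock"],s["position"],R.from_rotvec(s["eef_rot"]).as_matrix().round(3).tolist(),s["opening"],arm.pinch_z)
Z=dict(pan_top=73,key_top=65,hook_seat=176,cover_grip=201-4+4,jar_center=32.5,big_jar_center=50,flask_center=70,balance=0,stand=0,cover_rim=45)
for n in ["scene","top"]:
    c=arm.capture(n); cv2.imwrite(f"pics/{n}0.png",c["pixels"]); print(n,-P(c)[1].T@P(c)[2])
    for k,z in Z.items():
        for d in arm.landmark_of(k,c):
            if d["confidence"]>.2: print(k,np.round(d["xy"]),round(d["confidence"],2),atz(c,d["xy"],z).round()[:2])
E
python3 a.py
```

```text
0.0 [ 269.91957218 -590.60599237  194.30228116] [[0.91, 0.416, -0.001], [0.416, -0.91, 0.002], [-0.0, -0.002, -1.0]] 85.5601140308666 18.700000000000003
scene [ 837.03486397  787.81340306 1155.86914176]
pan_top [256. 217.] 0.73 [501. -36.]
pan_top [230. 247.] 0.62 [618.  37.]
hook_seat [309. 139.] 0.94 [ 232. -179.]
hook_seat [199. 133.] 0.69 [ 549. -378.]
hook_seat [256. 217.] 0.42 [534.  45.]
cover_grip [220. 175.] 0.95 [ 567. -133.]
cover_grip [199. 130.] 0.68 [ 550. -363.]
jar_center [308. 290.] 0.55 [468. 249.]
big_jar_center [326. 337.] 0.96 [502. 400.]
big_jar_center [304. 292.] 0.5 [489. 256.]
flask_center [257. 309.] 0.7 [633. 255.]
balance [244. 252.] 0.57 [571.  22.]
stand [207. 173.] 0.97 [ 548. -361.]
stand [300. 178.] 0.67 [ 259. -180.]
cover_rim [206. 162.] 0.75 [ 544. -371.]
cover_rim [221. 197.] 0.61 [ 561. -186.]
top [ 320.00505889   27.76735285 1199.56558542]
pan_top [270. 154.] 0.68 [608.  32.]
key_top [297. 196.] 0.48 [489. -41.]
key_top [406. 177.] 0.46 [ 540. -353.]
hook_seat [362. 288.] 0.94 [ 240. -190.]
hook_seat [424. 163.] 0.69 [ 553. -365.]
hook_seat [409. 172.] 0.22 [ 530. -325.]
cover_grip [434. 163.] 0.71 [ 548. -380.]
cover_grip [362. 173.] 0.68 [ 524. -198.]
jar_center [196. 206.] 0.61 [471. 249.]
big_jar_center [142. 198.] 0.78 [493. 399.]
flask_center [193. 147.] 0.72 [635. 251.]
flask_center [201. 202.] 0.58 [476. 229.]
balance [273. 164.] 0.69 [598.  25.]
stand [406. 178.] 0.93 [ 549. -376.]
cover_rim [354. 181.] 0.88 [ 534. -208.]
cover_rim [404. 176.] 0.47 [ 545. -353.]
```

View pics/scene0.png

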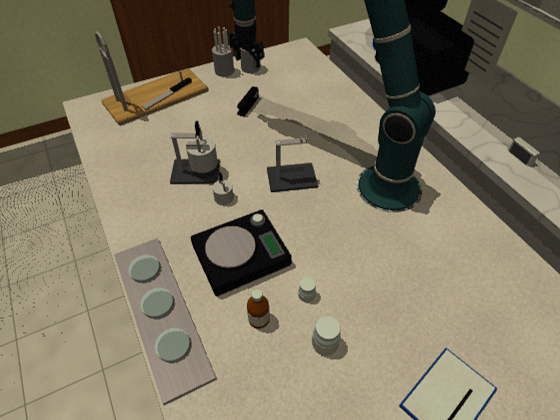

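View pics/top0.png

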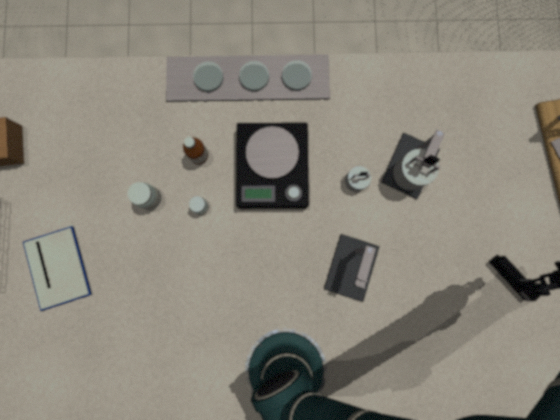

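Candidates for the stand: the one carrying a cover at scene (207,173) / top (406,178), y≈-370, and the empty one at scene (300,178) / top (355,268), y≈-190. The first is farthest to the robot's right, so it is the one meant. Candidates for the cover: the larger one hanging there, and a small one standing on the table at top (358,180). The hanging one is meant, and I'll confirm it in a close crop before reaching. The small jar is at top (197,205), the big jar at (143,196) and the bottle at (193,150). Jar first.

>>> step_arm([
  [[0.857,-0.433,-0.55],0.137],
  [[0.857,-0.433,-0.55],0.137],
  [[0.857,-0.433,-0.55],0.137],
  [[0.857,-0.433,-0.55],0.137],
  [[0.857,-0.433,-0.55],0.137],
], grip=1)

```text
clock: 1.6
position: [394.6, -437.6, 308.4]
eef_rot: [3.14, 0.007, 0.007]
ft_force: [0.1, 0.5, 0.3]
opening: 85.4
finger_force: 0.0
```

```bash
cat > w.py <<'E'
from h import *
import sys
n=sys.argv[1]; c=arm.capture("wrist"); cv2.imwrite(f"pics/{n}.png",c["pixels"])
print(-P(c)[1].T@P(c)[2], [atz(c,q,0).round()[:2].tolist() for q in [(0,0),(559,0),(559,419),(0,419)]])
for a in sys.argv[2:]:
    k,z=a.split(":")
    for d in arm.landmark_of(k,c):
        if d["confidence"]>.2: print(k,np.round(d["xy"]),round(d["confidence"],2),atz(c,d["xy"],float(z)).round(1)[:2])
E
python3 w.py w1 hook_seat:176 cover_grip:205 stand:0
```

```text
[ 470.80857043 -438.27864903  487.87042081] [[583.0, -95.0], [587.0, -773.0], [-64.0, -927.0], [-68.0, 54.0]]
hook_seat [ 37. 322.] 0.58 [ 252.9 -190.4]
cover_grip [58. 18.] 0.59 [ 524.4 -277.7]
stand [113. 250.] 0.67 [ 253.7 -187.3]
```

View pics/w1.png

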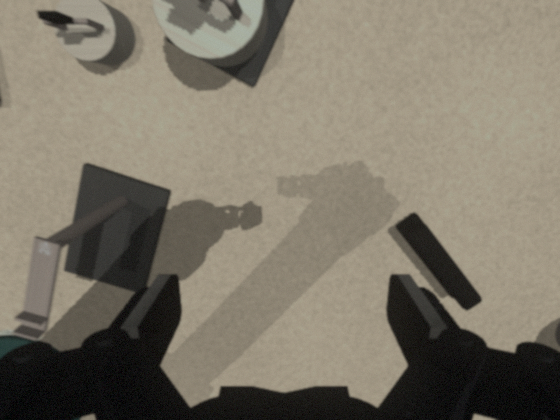

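The picture shows the empty stand at (110,225), the small cover at (80,30) and the large cover on the right-hand stand at (215,20). Going on to the jar.

>>> step_arm([
  [[0.3,-1,0],0],
  [[0.3,-1,0],0],
  [[0.3,-1,0],0],
  [[0.3,-1,0],0],
  [[0.3,-1,0],0],
])

```text
clock: 2.3
position: [451.2, -236.7, 304.4]
eef_rot: [-3.139, -0.006, 0.001]
ft_force: [0.7, -0.3, 0.4]
opening: 85.2
finger_force: 0.0
```

>>> step_arm([
  [[0,-1,0],0],
  [[0,-1,0],0],
  [[0,-1,0],0],
  [[0,-1,0],0],
  [[0,-1,0],0],
])

```text
clock: 2.8
position: [450.3, -36.6, 304.8]
eef_rot: [-3.14, -0.009, 0.001]
ft_force: [0.1, -0.7, 0.6]
opening: 85.5
finger_force: 0.0
```

>>> step_arm([
  [[0,-1,0.2],0],
  [[0,-1,0.2],0],
  [[0,-1,0.2],0],
  [[0,-1,0.2],0],
  [[0,-1,0.2],0],
])

```text
clock: 3.3
position: [450.0, 162.4, 263.5]
eef_rot: [-3.14, -0.007, 0.005]
ft_force: [0.5, -0.6, 0.2]
opening: 85.3
finger_force: 0.0
```

```bash
python3 w.py w2 jar_center:32.5 big_jar_center:50 flask_center:70 pan_top:73 key_top:65; python3 -c "
from h import *
s=arm.observe();print(s['clock'],s['position'],go([470,249,16]))"
```

```text
[527.72301322 161.11412792 442.434627  ] [[626.0, 474.0], [629.0, -140.0], [36.0, -283.0], [30.0, 615.0]]
jar_center [212. 146.] 0.84 [471.8 243.6]
big_jar_center [ 67. 120.] 0.84 [500.9 393.6]
key_top [478. 124.] 0.73 [501.4 -38.8]
3.6 [451.87593982 156.22150173 265.19546593] [ 0.088 -0.465  1.246]
```

>>> step_arm([
  [[0.1,-0.43,0.2],0],
  [[0.1,-0.43,0.7],0],
  [[0.1,-0.43,0.7],0],
  [[0.1,-0.43,0.7],0],
  [[0.1,-0.43,0.7],0],
])

```text
clock: 4.1
position: [469.4, 243.0, 121.8]
eef_rot: [3.139, -0.003, -0.01]
ft_force: [-0.4, -1.0, 0.4]
opening: 85.5
finger_force: 0.0
```

```bash
python3 w.py w3 jar_center:32.5; python3 -c "
from h import *
s=arm.observe();print(s['clock'],s['position'],go([470,246,18]))"
```

```text
[547.68149799 242.0061978  300.51483678] [[614.0, 452.0], [615.0, 35.0], [208.0, -61.0], [211.0, 550.0]]
4.2 [471.99829053 243.58964223 125.82750788] [-0.01  -0.012  0.539]
```

>>> step_arm([
  [[0,-0.012,0.2],0],
  [[0,-0.012,0.4],0],
  [[0,-0.012,0.53],0],
  [[0,-0.012,0.53],0],
  [[0,-0.012,0.53],0],
])

```text
clock: 4.7
position: [473.0, 247.1, 21.3]
eef_rot: [-3.141, 0.005, -0.004]
ft_force: [0.4, -0.2, 0.7]
opening: 85.4
finger_force: 0.0
```

>>> step_arm([
  [[0,0,0],0],
  [[0,0,0],0],
  [[0,0,0],0],
  [[0,0,0],0],
  [[0,0,0],0],
], grip=-1, grip_force=25)

```text
clock: 5.2
position: [472.6, 247.3, 20.8]
eef_rot: [-3.141, 0.003, -0.004]
ft_force: [0.4, -1.6, 7.7]
opening: 43.3
finger_force: 24.4
```

>>> step_arm([
  [[0,0,0],0],
  [[0,0,-0.05],0],
  [[0,0,-0.1],0],
  [[0,0,-0.2],0],
  [[0,0,-0.3],0],
])

```text
clock: 5.7
position: [470.9, 247.1, 80.3]
eef_rot: [3.142, -0.002, -0.001]
ft_force: [0.3, -0.4, -1.0]
opening: 43.1
finger_force: 25.8
```

```bash
python3 -c "
from h import *
c=arm.capture('wrist'); cv2.imwrite('pics/w4.png',c['pixels'])
r=arm.regions_of('jar',c)
s=arm.observe();print(s['clock'],s['position'],s['opening'],proj(c,s['position']),proj(c,s['position']+[0,0,18.7]))
for d in r[:2]:
  ys,xs=np.where(d['mask']);print(d['confidence'],d['xy'],xs.min(),xs.max(),ys.min(),ys.max())
"
```

```text
5.8 [473.04769997 248.36106812  82.24768422] 43.11266668563925 [278.47207186 242.89052267] [277.9670978  257.90427011]
0.56 [286.6, 265.9] 233 335 193 329
```

View pics/w4.png

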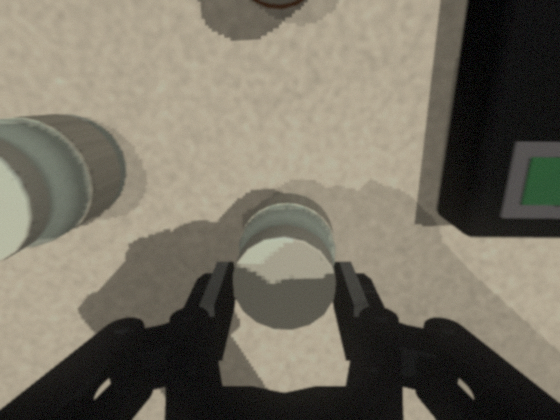

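The jar is upright between the fingers, its lid at (286,283), well gripped. Now to the pan.

```bash
python3 -c "
from h import *
c=arm.capture('wrist')
for z in (115,125): print(atz(c,(286,283),z))
s=arm.observe();print(s['clock'],s['position'])"
```

```text
[468.09756846 245.6856344  115.        ]
[473.62288664 245.74083284 125.        ]
5.85 [472.22614053 247.6136847   80.76899345]
```

>>> step_arm([
  [[0,0,-0.3],0],
  [[0.2,0.3,-0.5],0],
  [[0.35,0.5,-0.6],0],
  [[0.35,0.5,-0.6],0],
  [[0.35,0.5,-0.6],0],
])

```text
clock: 6.35
position: [545.6, 141.0, 200.8]
eef_rot: [3.14, -0.018, 0.008]
ft_force: [-0.3, 0.2, -1.3]
opening: 43.4
finger_force: 26.6
```

```bash
python3 w.py w5 pan_top:73 key_top:65; python3 -c "
from h import *
s=arm.observe();print(s['clock'],s['position'],s['opening'])"
```

```text
[621.75401598 139.16190134 380.30010324] [[713.0, 405.0], [708.0, -123.0], [199.0, -235.0], [208.0, 529.0]]
pan_top [419. 102.] 0.66 [617.9  26.4]
key_top [474. 236.] 0.83 [495.4 -41. ]
6.5 [539.99033796 147.14151447 198.09098098] 43.32602748455227
```

```bash
cat > pan.py <<'E'
from h import *
c=arm.capture("top")
im=cv2.cvtColor(cv2.imread("pics/top0.png"),cv2.COLOR_BGR2GRAY)
m=np.zeros_like(im); m[126:182,240:304]=(im[126:182,240:304]>90)
cs=max(cv2.findContours(m,cv2.RETR_EXTERNAL,cv2.CHAIN_APPROX_NONE)[0],key=cv2.contourArea)
(e,ax,an)=cv2.fitEllipse(cs); print(e,ax,atz(c,e,73))
# balance deck outline
d=(im<60).astype(np.uint8); d[:, :225]=0; d[:,320:]=0; d[:115]=0; d[218:]=0
k=max(cv2.findContours(d,cv2.RETR_EXTERNAL,cv2.CHAIN_APPROX_NONE)[0],key=cv2.contourArea)
b=cv2.boxPoints(cv2.minAreaRect(k)); print([atz(c,q,55).round()[:2].tolist() for q in b])
w=cv2.imread("pics/w5.png"); g=cv2.cvtColor(w,cv2.COLOR_BGR2GRAY); print(g[100,419],g[100,::40])
E
python3 pan.py
```

```text
(271.8454895019531, 151.80458068847656) (50.55080795288086, 51.85293960571289) [616.06969612  27.14405005  73.        ]
[[708.0, 130.0], [705.0, -77.0], [453.0, -70.0], [456.0, 132.0]]
178 [203 205 209 221  77  84 200 126  36 181 181 178 170  32]
```

View pics/w5.png

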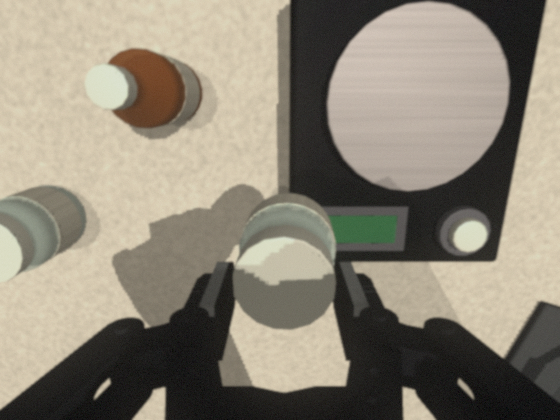

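The pan centre is at pixel (418,97), world (616,27). The key is at (465,235).

>>> step_arm([
  [[0.37,0.6,0],0],
  [[0.37,0.6,0],0],
  [[0.37,0.6,0],0],
  [[0.37,0.6,0.2],0],
  [[0.37,0.6,0.4],0],
])

```text
clock: 7.05
position: [615.4, 26.8, 118.1]
eef_rot: [-3.141, 0.004, -0.002]
ft_force: [-0.7, 0.1, -2.3]
opening: 43.4
finger_force: 26.6
```

```bash
python3 w.py w6; python3 -c "
from h import *
for i in range(3): c=arm.capture('wrist');s=arm.observe();print(s['clock'],s['position'],go([616.5,27,94.5]))
print([d['xy'] for d in arm.landmark_of('pan_top',c)])"
```

```text
[692.22642635  25.2218548  297.37493917] [[761.0, 234.0], [761.0, -178.0], [362.0, -270.0], [363.0, 330.0]]
7.15 [609.26847143  27.59229212 112.77281102] [0.037 0.003 0.091]
7.2 [611.7943772   28.23140499 116.18283244] [0.024 0.006 0.108]
7.25 [614.04236047  28.53438569 118.78972525] [0.013 0.008 0.121]
[]
```

>>> step_arm([
  [[0.01,0,0.04],0],
  [[0.01,0,0.08],0],
  [[0.01,0,0.1],0],
  [[0.01,0,0.11],0],
  [[0.01,0,0.11],0],
])

```text
clock: 7.8
position: [616.7, 26.8, 97.0]
eef_rot: [3.141, -0.003, -0.001]
ft_force: [0.6, 0.1, -1.3]
opening: 43.7
finger_force: 26.6
```

>>> step_arm([
  [[0,0,0],0],
  [[0,0,0.005],0],
  [[0,0,0.01],0],
  [[0,0,0.01],0],
  [[0,0,0.01],0],
])

```text
clock: 8.3
position: [616.9, 26.8, 95.3]
eef_rot: [3.142, -0.003, -0.0]
ft_force: [-0.0, 0.5, -1.2]
opening: 43.2
finger_force: 26.6
```

>>> step_arm([
  [[0,0,0.005],0],
  [[0,0,0.01],0],
  [[0,0,0.01],0],
  [[0,0,0.01],0],
])

```text
clock: 8.7
position: [617.5, 26.8, 94.0]
eef_rot: [3.141, -0.003, 0.002]
ft_force: [-0.6, -0.6, 4.5]
opening: 43.6
finger_force: 27.1
```

>>> step_arm([
  [[0,0,0],0],
  [[0,0,0],0],
  [[0,0,0],0],
  [[0,0,0],0],
  [[0,0,0],0],
], grip=1)

```text
clock: 9.2
position: [616.8, 26.9, 93.1]
eef_rot: [-3.142, 0.003, 0.0]
ft_force: [0.1, 0.6, -0.7]
opening: 85.4
finger_force: 0.0
```

>>> step_arm([
  [[0,0,-0.1],0],
  [[0,0,-0.3],0],
  [[0,0,-0.5],0],
  [[0,0,-0.7],0],
  [[0,0,-0.9],0],
])

```text
clock: 9.7
position: [616.6, 26.9, 274.9]
eef_rot: [3.142, -0.002, -0.0]
ft_force: [0.1, 0.3, 0.5]
opening: 85.4
finger_force: 0.0
```

```bash
python3 w.py w7 jar_center:105.5
python3 - <<'E'
from h import *
for n in ["top","scene"]:
    c=arm.capture(n); print(n,[(round(d["confidence"],2),atz(c,d["xy"],105.5).round()[:2]) for d in arm.landmark_of("jar_center",c)])
s=arm.observe(); print(s["clock"],s["position"],s["opening"])
E
```

```text
[693.68050229  25.47837488 454.09225484] [[798.0, 345.0], [798.0, -285.0], [189.0, -427.0], [190.0, 490.0]]
jar_center [289. 176.] 0.56 [618.7  20. ]
top [(0.56, array([613.,  26.]))]
scene [(0.92, array([616.,  35.]))]
10.0 [616.03621536  26.62962261 271.84316531] 85.72338381795932
```

View pics/w7.png

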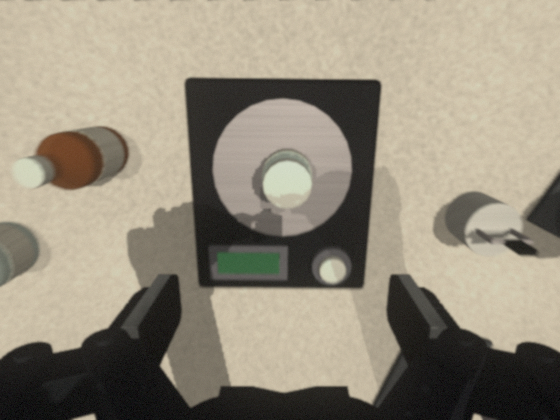

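The jar stands in the middle of the pan: lid (288,184), pan ellipse centre about (282,168), key (332,268).

```bash
cat > m.py <<'E'
from h import *
c=arm.capture("wrist")
print("pan",atz(c,(282,168),73),"lid",atz(c,(288,184),138),[ (z,atz(c,(332,268),z)) for z in (63,70,75)])
E
python3 m.py
```

```text
pan [619.76097262  26.63957503  73.        ] lid [617.86072414  21.01324733 138.        ] [(63, array([495.77504623, -33.4182487 ,  63.        ])), (70, array([499.34424137, -32.35975808,  70.        ])), (75, array([501.89366647, -31.60369336,  75.        ]))]
```

>>> step_arm([
  [[-0.2,1,-0.4],0],
  [[-0.2,1,-0.4],0],
  [[-0.2,1,-0.4],0],
  [[-0.2,1,-0.4],0],
  [[-0.2,1,-0.4],0],
])

```text
clock: 10.55
position: [575.2, -179.5, 353.4]
eef_rot: [3.139, -0.014, -0.001]
ft_force: [-0.0, 0.1, 0.3]
opening: 85.4
finger_force: 0.0
```

>>> step_arm([
  [[-0.2,1,0],0],
  [[-0.2,1,0],0],
  [[-0.2,1,0],0],
  [[-0.2,1,0],0],
  [[-0.2,1,0],0],
])

```text
clock: 11.05
position: [531.6, -381.7, 350.3]
eef_rot: [3.14, -0.021, -0.009]
ft_force: [-0.6, -0.2, -0.4]
opening: 85.4
finger_force: 0.0
```

```bash
python3 w.py w8 cover_grip:205 hook_seat:176 stand:0 cover_rim:45; python3 -c "
from h import *
cv2.imwrite('pics/w8c.png',cv2.resize(cv2.imread('pics/w8.png'),(784,588),interpolation=cv2.INTER_CUBIC))
s=arm.observe();print(s['clock'],s['position'])"
```

```text
[ 609.6480263  -383.72774906  528.98493573] [[732.0, -15.0], [724.0, -748.0], [8.0, -909.0], [24.0, 166.0]]
cover_grip [272. 155.] 0.69 [ 557.4 -373.1]
cover_grip [148. 153.] 0.66 [ 561. -261.]
hook_seat [271. 149.] 0.58 [ 558.4 -371.7]
stand [173. 311.] 0.69 [ 259.4 -191.2]
cover_rim [173. 145.] 0.69 [ 546.4 -234.9]
cover_rim [ 14. 189.] 0.62 [488.3  -7. ]
11.3 [ 536.96680445 -370.90709802  352.59728975]
```

View pics/w8c.png

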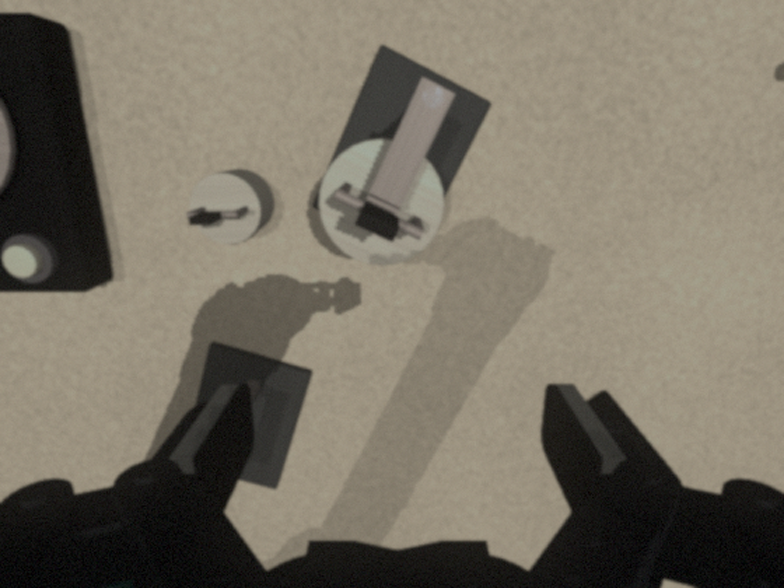

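This is the enlarged crop. The right-hand stand's base is at (435,110), with its hook strip from (434,92) to (390,200). On it hangs the cover with the large white top (382,200) and black grip plate (378,220). The small look-alike stands at (227,207) and the empty stand at (255,415). The hanging cover is the one meant.

```bash
cat > y.py <<'E'
from h import *
c=arm.capture("wrist")
q=lambda u,v,z: atz(c,(u/1.4,v/1.4),z)[:2]
def ang(a,b): d=b-a; return np.degrees(np.arctan2(d[1],d[0])).round(1)
print("base y edge+90",ang(q(491,102,12),q(382,46,12))-90)
print("strip L,R edges",ang(q(366,195,185),q(424,78,185)),ang(q(404,205,185),q(455,94,185)))
print("bar-90",ang(q(428,228,180),q(340,188,180))-90)
print("base W edge", ang(q(330,160,12),q(382,46,12)))
print("post-seat len",q(434,92,180)-q(383,203,180), "grip top mid",q(380,218,226),"plate base", q(383,203,185), "cover top c",q(382,200,130))
s=arm.observe();print(s["clock"],s["position"],s["joints"])
E
python3 y.py
```

```text
base y edge+90 -24.900000000000006
strip L,R edges -27.4 -24.5
bar-90 -24.299999999999997
base W edge -27.0
post-seat len [ 72.31304351 -33.86206453] grip top mid [ 565.67398109 -361.74107552] plate base [ 569.53579092 -362.45976062] cover top c [ 564.83144379 -360.09984447]
11.35 [ 537.07098966 -370.86427365  352.96724666] [ 0.76000791  0.39183499 -0.29384549  1.37519771  0.11182438  1.39152126
 -1.10215156]
```

>>> step_arm([
  [[0.05,0,0],-0.18],
  [[0.05,0,0],-0.18],
  [[0.05,0,0],-0.18],
  [[0.05,0,0],-0.18],
  [[0.05,0,0],-0.18],
])

```text
clock: 11.85
position: [546.9, -371.4, 353.4]
eef_rot: [-3.016, -0.878, -0.001]
ft_force: [1.0, -0.1, -0.2]
opening: 85.4
finger_force: 0.0
```

>>> step_arm([
  [[0,0,0.2],-0.178],
  [[0,0,0.2],-0.178],
  [[0,0,0.2],-0.178],
  [[0,0,0.2],-0.178],
  [[0,0,0.2],-0.178],
])

```text
clock: 12.35
position: [546.6, -372.1, 313.3]
eef_rot: [-2.66, -1.671, -0.001]
ft_force: [0.4, -0.5, 0.6]
opening: 85.3
finger_force: 0.0
```

>>> step_arm([
  [[0,0,0],0],
  [[0,0,0],0],
  [[0,0,0],0],
])

```text
clock: 12.65
position: [546.3, -372.8, 313.4]
eef_rot: [2.66, 1.671, -0.0]
ft_force: [0.8, -0.4, 0.5]
opening: 85.5
finger_force: 0.0
```

```bash
python3 w.py w9 cover_grip:205 hook_seat:176 ; python3 -c "
from h import *
s=arm.observe();print(s['clock'],s['position'],s['joints'],R.from_rotvec(s['eef_rot']).as_matrix().round(3))"
```

```text
[ 579.67685258 -304.49962138  492.56206087] [[316.0, -54.0], [932.0, -349.0], [786.0, -1012.0], [-112.0, -580.0]]
cover_grip [294. 183.] 0.97 [ 557.7 -370.1]
cover_grip [216.  33.] 0.67 [ 554.7 -243.3]
hook_seat [291. 178.] 0.97 [ 555.3 -371.3]
12.8 [ 546.27010518 -372.95091929  313.32847126] [ 0.88801271  0.45628237 -0.4953208   1.40346081  0.21720946  1.33583667
 -0.06326297] [[ 0.434  0.901  0.   ]
 [ 0.901 -0.434 -0.   ]
 [-0.     0.    -1.   ]]
```

View pics/w9.png

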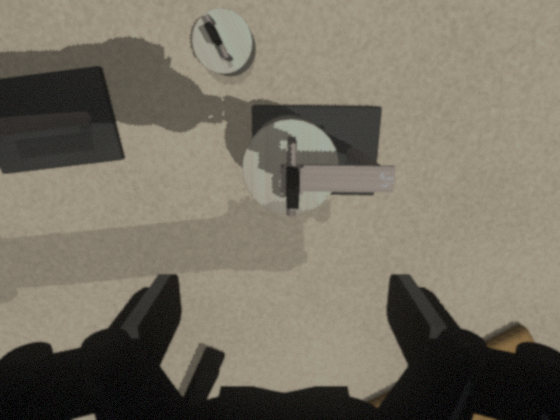

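The tool is now aligned with the hook strip (300–395,180), and the grip plate is at (293,186). I'll descend in two stages with a check in between.

>>> step_arm([
  [[0.038,0.033,0],0],
  [[0.038,0.033,0.15],0],
  [[0.038,0.033,0.3],0],
  [[0.038,0.033,0.3],0],
  [[0.038,0.033,0.3],0],
])

```text
clock: 13.3
position: [556.0, -368.7, 253.5]
eef_rot: [-2.659, -1.673, -0.0]
ft_force: [-0.7, 0.3, 0.8]
opening: 85.1
finger_force: 0.0
```

```bash
python3 w.py w10 cover_grip:205; python3 -c "
from h import *
s=arm.observe();print(s['clock'],s['position'])"
```

```text
[ 589.25130707 -300.53005351  432.72998954] [[357.0, -80.0], [899.0, -339.0], [771.0, -921.0], [-18.0, -543.0]]
cover_grip [284. 218.] 0.63 [ 555.9 -371.1]
cover_grip [194.  33.] 0.61 [ 557.3 -246.5]
13.4 [ 556.73739147 -369.25089165  255.26766775]
```

Well centred. Descend, then grip.

>>> step_arm([
  [[-0.005,0,0.1],0],
  [[-0.005,0,0.2],0],
  [[-0.005,0,0.3],0],
  [[-0.005,0,0.3],0],
  [[-0.005,0,0.3],0],
])

```text
clock: 13.9
position: [555.9, -370.3, 194.9]
eef_rot: [2.658, 1.672, 0.001]
ft_force: [-0.5, -0.2, 1.5]
opening: 85.7
finger_force: 0.0
```

>>> step_arm([
  [[0,0,0],0],
  [[0,0,0],0],
  [[0,0,0],0],
  [[0,0,0],0],
  [[0,0,0],0],
], grip=-1, grip_force=60)

```text
clock: 14.4
position: [555.1, -370.0, 193.5]
eef_rot: [2.659, 1.673, 0.0]
ft_force: [-0.2, 1.1, 0.1]
opening: 12.3
finger_force: 0.0
```

>>> step_arm([
  [[0,0,0],0],
  [[0,0,0],0],
  [[0,0,0],0],
  [[0,0,0],0],
  [[0,0,0],0],
])

```text
clock: 14.9
position: [555.0, -369.9, 193.3]
eef_rot: [2.659, 1.673, -0.0]
ft_force: [-0.8, 0.8, 0.3]
opening: 0.1
finger_force: 0.0
```

Run:
```python
from h import *
c=arm.capture("wrist"); t=arm.capture("scene"); s=arm.observe()
p=proj(t,s["position"]); print(s["position"],proj(c,s["position"]),p)
x,y=int(p[0]),int(p[1]); a=cv2.resize(t["pixels"][y-60:y+60,x-55:x+55],(396,432),interpolation=cv2.INTER_CUBIC)
b=cv2.resize(c["pixels"],(400,300)); o=np.zeros((432,796,3),np.uint8); o[:,:396]=a;o[:300,396:]=b
cv2.imwrite("pics/m1.png",o)
for n,k in (("w",c),("s",t)): print(n,[(np.round(d["xy"]),round(d["confidence"],2)) for d in arm.landmark_of("cover_grip",k)])
```

```text
[ 555.04639508 -369.91355737  193.27171404] [282.42424909 243.03173962] [197.08224171 130.60281231]
w [(array([283., 254.]), 0.87), (array([173.,  12.]), 0.81)]
s [(array([198., 127.]), 0.75), (array([219., 176.]), 0.66), (array([205., 170.]), 0.66)]
```

View pics/m1.png

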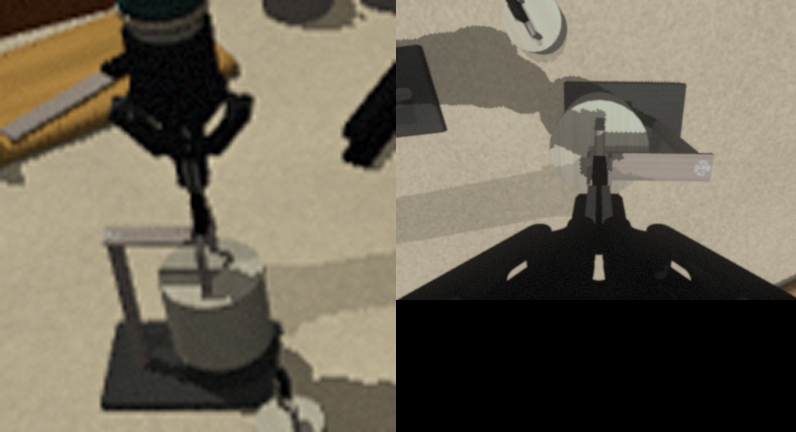

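Run:
```python
from h import *
c=arm.capture("wrist"); s=arm.observe(); Ri=R.from_rotvec(s["eef_rot"]).inv()
t=lambda u,v,z: Ri.apply(atz(c,(u,v),z)-s["position"]).round(1)
for z in (184,205,226): print(z,[t(283,v,z).tolist() for v in (217,238,254,259)])
cv2.imwrite("pics/m2.png",cv2.resize(c["pixels"][150:330,180:400],(770,600),interpolation=cv2.INTER_CUBIC))
t2=arm.capture("top"); print([(np.round(d["xy"]),round(d["confidence"],2),atz(t2,d["xy"],205)) for d in arm.landmark_of("cover_grip",t2)], proj(t2,s["position"]))
```

```text
184 [[11.8, 0.3, 9.3], [-0.8, 0.3, 9.3], [-10.8, 0.3, 9.3], [-13.9, 0.3, 9.3]]
205 [[19.0, 0.3, -11.7], [7.8, 0.3, -11.7], [-1.1, 0.3, -11.7], [-3.9, 0.3, -11.7]]
226 [[26.1, 0.3, -32.7], [16.3, 0.3, -32.7], [8.6, 0.3, -32.7], [6.1, 0.3, -32.7]]
[(array([429., 162.]), 0.7, array([ 550.15352238, -365.69687956,  205.        ])), (array([362., 173.]), 0.55, array([ 523.57938988, -197.92036241,  205.        ]))] [428.59521694 160.66861998]
```

View pics/m2.png

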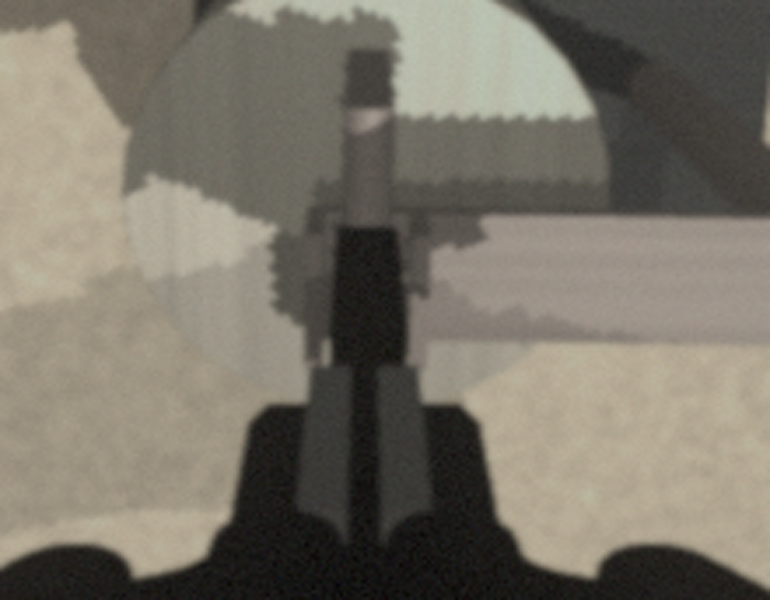

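```bash
cat > tri.py <<'E'
from h import *
from scipy.optimize import least_squares
def tri(obs):
    f=lambda p: np.concatenate([proj(c,p)-xy for c,xy in obs])
    r=least_squares(f,[555,-370,200],loss="soft_l1"); return r.x.round(1),r.fun.round(1)
E
python3 - <<'E'
from tri import *
S=arm.observe(); print(S["position"],S["opening"],S["finger_force"])
C={n:arm.capture(n) for n in("scene","top","wrist")}
for k in ("cover_grip","hook_seat","cover_rim"):
    obs=[]
    for n,c in C.items():
        ref=proj(c,[555,-370,200 if k!="cover_rim" else 50]); L=[d for d in arm.landmark_of(k,c) if np.hypot(*(np.array(d["xy"])-ref))<45 and d["confidence"]>.2]
        if L: obs.append((c,np.array(L[0]["xy"]))); print(k,n,L[0]["xy"],L[0]["confidence"])
    if len(obs)>1: print(k,tri(obs))
w=C["wrist"]["pixels"]; g=w.mean(2).astype(int)
print("col283 v210-300",g[210:300:4,283]); print("row270",g[270,250:316:3]); print("row290",g[290,240:330:4])
m=max(arm.regions_of("cover",C["wrist"]),key=lambda d:d["mask"].sum())["mask"]; print([ (v,np.where(m[v])[0][[0,-1]].tolist()) for v in range(150,330,10) if m[v].any()])
E
```

```text
[ 555.01892097 -369.93784155  193.28170127] -0.18375003931645345 0.0
cover_grip scene [198.1, 129.0] 0.56
cover_grip top [430.4, 160.8] 0.93
cover_grip wrist [282.1, 256.5] 0.91
cover_grip (array([ 552.2, -375.4,  196.9]), array([-0.9, -0.5,  1. ,  0.6, -0.1, -0.2]))
hook_seat scene [197.6, 135.1] 0.88
hook_seat top [425.0, 164.2] 0.7
hook_seat wrist [283.1, 233.7] 0.84
hook_seat (array([ 553.4, -374. ,  168.2]), array([ 0.6,  0.4,  1.5, -0.7, -0.1, -0.1]))
cover_rim scene [205.0, 162.7] 0.69
cover_rim top [410.1, 176.0] 0.96
cover_rim (array([ 546.5, -374.5,   38. ]), array([-0., -0., -0.,  0.]))
col283 v210-300 [87 82 50 26 23 25 29 27 29 25 26 21 20 28 25 25 21 25 24 25 23 17 18]
row270 [145 139 126 120 117 118  74  57  58  61  39  25  29  57  57  58  57 112
 117 119 119 162]
row290 [144 146  97  25  27  28  30  57  54  55  32  28  38  55  56  56  27  32
  29  31 142 160 164]
[(150, [241, 326]), (160, [233, 334]), (170, [226, 342]), (180, [220, 347]), (190, [217, 350]), (200, [215, 353]), (210, [215, 353]), (220, [217, 292]), (230, [220, 293]), (240, [225, 295]), (250, [232, 295]), (260, [243, 325]), (270, [302, 302])]
```

The fingers shut empty. In the image the tips appear about 35–40 mm above the reported TCP, over the plate's top edge, which also fits the jar having been held by its lid. I'll open and go lower in small steps, watching the force.

>>> step_arm([
  [[-0.01,0,0],0],
  [[-0.01,0,0],0],
  [[-0.01,0,0],0],
  [[-0.01,0,0],0],
  [[-0.01,0,0],0],
], grip=1)

```text
clock: 16.4
position: [554.2, -371.7, 193.3]
eef_rot: [2.659, 1.673, -0.0]
ft_force: [-0.8, 0.0, -0.1]
opening: 72.3
finger_force: 0.0
```

>>> step_arm([
  [[0,0,0.03],0],
  [[0,0,0.06],0],
  [[0,0,0.08],0],
  [[0,0,0.08],0],
  [[0,0,0.08],0],
])

```text
clock: 16.9
position: [554.1, -371.7, 177.0]
eef_rot: [-2.659, -1.673, 0.0]
ft_force: [-1.0, -0.1, -0.5]
opening: 85.4
finger_force: 0.0
```

Run:
```python
from tri import *
S=arm.observe(); print(S["clock"],S["position"],S["opening"],S["ft_force"])
C={n:arm.capture(n) for n in("wrist","scene")}
w=C["wrist"]["pixels"].mean(2).astype(int)
print(proj(C["wrist"],S["position"]))
for u in (165,172,178): print(u,w[230:310:5,u])
k=max(arm.regions_of("cover",C["wrist"]),key=lambda d:d["mask"].sum())["mask"]; print([(v,np.where(k[v])[0][[0,-1]].tolist()) for v in range(150,330,10) if k[v].any()])
print("col283",w[190:320:5,283])
```

```text
16.9 [ 554.10812081 -371.67462782  177.02398819] 85.44607220299962 [-0.95730091 -0.11227154 -0.54005254]
[282.37033219 243.05180438]
165 [166 163 164 161 145 150 148 139 136  72  62  38  30  35  32  23]
172 [164 163 167 166 144 144 143 147 138  46  31  29  31  33  30  29]
178 [167 161 159 161 145 141 145 145 137 124  78  59  46  40  29  29]
[(150, [238, 329]), (160, [231, 338]), (170, [223, 345]), (180, [217, 351]), (190, [213, 355]), (200, [210, 358]), (210, [210, 358]), (220, [211, 292]), (230, [213, 294]), (240, [217, 295]), (250, [224, 296]), (260, [232, 315]), (270, [244, 324]), (280, [267, 298]), (290, [272, 296]), (300, [272, 296]), (310, [273, 295])]
col283 [ 94  84  83  82  81  80  83  39  24  28  29  28  29  29  30  31  33  33
  31  28  30  35  27  37  40 116]
```

>>> step_arm([
  [[0,0,0.03],0],
  [[0,0,0.06],0],
  [[0,0,0.09],0],
  [[0,0,0.11],0],
  [[0,0,0.11],0],
])

```text
clock: 17.55
position: [553.6, -371.5, 154.2]
eef_rot: [-2.658, -1.672, 0.001]
ft_force: [0.4, -0.3, -0.2]
opening: 85.6
finger_force: 0.0
```

>>> step_arm([
  [[0,0,0],0],
  [[0,0,0],0],
  [[0,0,0],0],
  [[0,0,0],0],
  [[0,0,0],0],
], grip=-1, grip_force=60)

```text
clock: 18.05
position: [554.2, -371.8, 155.4]
eef_rot: [2.659, 1.673, 0.0]
ft_force: [-0.4, -0.5, -0.4]
opening: 12.4
finger_force: 0.0
```

>>> step_arm([
  [[0,0,0],0],
  [[0,0,0],0],
  [[0,0,0],0],
  [[0,0,0],0],
  [[0,0,0],0],
])

```text
clock: 18.55
position: [554.3, -371.8, 155.5]
eef_rot: [2.659, 1.672, 0.0]
ft_force: [-0.3, -0.1, 3.2]
opening: 9.2
finger_force: 59.7
```

Gripped at 9.2 mm with 60 N. Lift 25 mm, then move out to the stand's -x (tool -y).

>>> step_arm([
  [[0,0,-0.03],0],
  [[0,0,-0.06],0],
  [[0,0,-0.1],0],
  [[0,0,-0.125],0],
  [[0,0,-0.125],0],
])

```text
clock: 19.05
position: [554.7, -372.0, 181.5]
eef_rot: [2.658, 1.672, 0.001]
ft_force: [0.2, 0.0, -3.2]
opening: 9.5
finger_force: 59.0
```

>>> step_arm([
  [[0,0,0],0],
  [[0,-0.05,0],0],
  [[0,-0.15,0],0],
  [[0,-0.25,0],0],
  [[0,-0.35,0],0],
])

```text
clock: 19.55
position: [489.4, -340.5, 179.7]
eef_rot: [-2.658, -1.672, 0.001]
ft_force: [-0.4, -0.4, -3.1]
opening: 9.2
finger_force: 58.9
```

>>> step_arm([
  [[0,-0.1,0],0],
  [[0,-0.2,0],0],
  [[0,-0.2,0],0],
  [[0,-0.2,-0.1],0],
  [[0,-0.2,-0.2],0],
])

```text
clock: 20.05
position: [454.3, -323.8, 220.2]
eef_rot: [-2.658, -1.672, 0.001]
ft_force: [0.7, -1.2, -3.2]
opening: 9.2
finger_force: 59.2
```

>>> step_arm([
  [[0.1,0,-0.15],0],
  [[0.3,0,-0.3],0],
  [[0.5,-0.01,-0.35],0],
  [[0.7,-0.015,-0.35],0],
  [[0.9,-0.016,-0.35],0],
])

```text
clock: 20.55
position: [530.5, -159.0, 290.9]
eef_rot: [2.658, 1.672, 0.001]
ft_force: [0.8, 0.1, -2.8]
opening: 9.6
finger_force: 59.2
```

>>> step_arm([
  [[0.2,0,0],0],
  [[0.4,0,0],0],
  [[0.6,-0.01,0],0],
  [[0.75,-0.015,0],0],
  [[0.85,-0.016,0],0],
])

```text
clock: 21.05
position: [601.1, -2.4, 290.1]
eef_rot: [-2.655, -1.677, -0.001]
ft_force: [0.7, -0.4, -2.8]
opening: 8.9
finger_force: 59.2
```

>>> step_arm([
  [[0.08,0,0],0],
  [[0.15,0,0],0],
  [[0.18,0,0],0],
  [[0.18,0,0],0],
  [[0.18,0,0],0],
])

```text
clock: 21.55
position: [616.2, 25.5, 290.1]
eef_rot: [2.66, 1.671, -0.001]
ft_force: [-0.6, -0.3, -3.1]
opening: 9.2
finger_force: 59.2
```

```bash
cat > r.py <<'E'
from h import *
s=arm.observe(); print(s["clock"],s["position"],s["opening"],s["finger_force"])
rim=s["position"][2]-110.5
T=R.from_rotvec(s["eef_rot"]).as_matrix().round(3); print("tool x,y",T[:,0],T[:,1],"rim z",rim)
for n in("scene","top","wrist"):
    c=arm.capture(n)
    for k,z in (("cover_rim",rim),("cover_grip",rim+160),("jar_center",105.5)):
        for d in arm.landmark_of(k,c):
            p=atz(c,d["xy"],z)
            if d["confidence"]>.25 and np.hypot(p[0]-616,p[1]-27)<80: print(n,k,round(d["confidence"],2),p.round(1)[:2])
E
python3 r.py
```

```text
21.55 [616.22142595  25.4754118  290.12492467] 9.173300570927346 59.22802984714508
tool x,y [ 0.434  0.901 -0.001] [ 0.901 -0.434 -0.   ] rim z 179.624924670928
scene cover_rim 0.68 [609.4  27.6]
scene cover_grip 0.69 [610.   31.8]
scene cover_grip 0.59 [602.6   4.5]
scene jar_center 0.64 [609.4  29.8]
top cover_rim 0.71 [613.7  26.4]
top cover_grip 0.73 [615.6  23.2]
wrist cover_grip 0.64 [617.5  26. ]
```

The cover is concentric with the jar to within a few mm. Lower.

>>> step_arm([
  [[0,0,0.08],0],
  [[0,0,0.18],0],
  [[0,0,0.28],0],
  [[0,0,0.38],0],
  [[0,0,0.45],0],
])

```text
clock: 22.65
position: [615.8, 26.4, 198.8]
eef_rot: [-2.659, -1.672, 0.002]
ft_force: [-0.4, 0.7, -4.0]
opening: 9.0
finger_force: 59.2
```

>>> step_arm([
  [[0,0,0.02],0],
  [[0,0,0.035],0],
  [[0,0,0.05],0],
  [[0,0,0.05],0],
  [[0,0,0.05],0],
])

```text
clock: 23.15
position: [616.7, 26.7, 190.9]
eef_rot: [2.659, 1.672, 0.001]
ft_force: [0.4, 0.3, -3.3]
opening: 9.3
finger_force: 59.2
```

>>> step_arm([
  [[0,0,0.01],0],
  [[0,0,0.02],0],
  [[0,0,0.025],0],
  [[0,0,0.025],0],
  [[0,0,0.025],0],
])

```text
clock: 23.65
position: [616.4, 26.6, 185.2]
eef_rot: [2.659, 1.673, -0.0]
ft_force: [-0.5, -0.0, -3.4]
opening: 9.3
finger_force: 59.3
```

>>> step_arm([
  [[0,0,0.005],0],
  [[0,0,0.01],0],
  [[0,0,0.01],0],
  [[0,0,0.01],0],
])

```text
clock: 24.05
position: [616.6, 26.7, 183.6]
eef_rot: [2.659, 1.673, 0.001]
ft_force: [-0.3, 0.0, 0.3]
opening: 9.8
finger_force: 59.6
```

>>> step_arm([
  [[0,0,0.004],0],
  [[0,0,0.004],0],
])

```text
clock: 24.25
position: [616.6, 26.6, 183.6]
eef_rot: [2.659, 1.672, 0.001]
ft_force: [-3.0, -1.1, 4.4]
opening: 9.3
finger_force: 60.6
```

>>> step_arm([
  [[0,0,0],0],
  [[0,0,0],0],
  [[0,0,0],0],
  [[0,0,0],0],
  [[0,0,0],0],
], grip=1)

```text
clock: 24.75
position: [616.4, 26.6, 182.4]
eef_rot: [-2.659, -1.673, 0.0]
ft_force: [0.1, -0.3, -0.7]
opening: 80.4
finger_force: 0.0
```

>>> step_arm([
  [[0,0,0],0],
  [[0,0,-0.1],0],
  [[0,0,-0.25],0],
  [[0,0,-0.4],0],
  [[0,0,-0.5],0],
])

```text
clock: 25.25
position: [617.0, 27.0, 284.7]
eef_rot: [2.658, 1.672, 0.003]
ft_force: [0.7, 1.0, -0.1]
opening: 85.2
finger_force: 0.0
```

```bash
sed -i 's/^rim=.*/rim=73/; s/("jar_center",105.5)/("key_top",68)/; s/<80/<180/' r.py; python3 r.py
```

```text
25.25 [617.00387276  26.96718652 284.74372046] 85.24683341843273 0.0
tool x,y [0.433 0.901 0.001] [ 0.901 -0.433  0.002] rim z 73
scene cover_grip 0.65 [614.8  35. ]
scene cover_grip 0.57 [583.1 -93.4]
scene key_top 0.4 [500.8 -37.6]
top cover_rim 0.94 [617.   27.8]
top cover_rim 0.47 [666.4  25.9]
top cover_grip 0.7 [612.7  28.2]
top key_top 0.63 [488.  -30.1]
wrist cover_grip 0.95 [619.2  28.3]
wrist cover_grip 0.91 [ 584.7 -109.9]
wrist key_top 0.83 [500.3 -32.9]
```

Jar and cover are in place: rim at (617,28), pan at (617,27). Now the key at about (499,-33), with fingers shut and turned so the hand stays clear of the cover.

>>> step_arm([
  [[0,0,-0.15],0],
  [[-0.1,-0.1,-0.15],0.05],
  [[-0.3,-0.25,-0.15],0.1],
  [[-0.45,-0.35,-0.15],0.15],
  [[-0.526,-0.402,-0.15],0.2],
], grip=-1)

```text
clock: 26.35
position: [496.0, -35.2, 312.5]
eef_rot: [3.037, 0.799, -0.002]
ft_force: [0.7, -0.2, -0.1]
opening: 12.2
finger_force: 0.0
```

>>> step_arm([
  [[0,0,0.2],0],
  [[0,0,0.4],0],
  [[0,0,0.6],0],
  [[0,0,0.8],0],
  [[0,0,1.0],0],
])

```text
clock: 26.85
position: [498.4, -33.4, 111.2]
eef_rot: [3.035, 0.812, 0.001]
ft_force: [-0.0, -0.6, -0.2]
opening: -0.2
finger_force: 0.0
```

```bash
sed -i 's/<180/<300/' r.py; python3 r.py | grep -v cover; python3 -c "
from h import *
s=arm.observe();c=arm.capture('wrist');print(proj(c,s['position']),proj(c,s['position']+[0,0,36]),[d['xy'] for d in arm.landmark_of('key_top',c)])"
```

```text
26.85 [498.36155094 -33.44773684 111.15176177] -0.23705193252274087 0.0
tool x,y [0.866 0.499 0.001] [ 0.499 -0.866  0.   ] rim z 73
scene key_top 0.62 [504.9 -26. ]
wrist key_top 0.96 [497.3 -34. ]
[281.25019938 243.95445668] [280.9152753  275.55185553] [[281.8, 217.9]]
```

>>> step_arm([
  [[0,0,0.08],0],
  [[0,0,0.16],0],
  [[0,0,0.17],0],
  [[0,0,0.18],0],
  [[0,0,0.18],0],
])

```text
clock: 28.05
position: [498.7, -33.3, 76.8]
eef_rot: [3.035, 0.812, 0.001]
ft_force: [0.4, 0.3, -0.1]
opening: 0.1
finger_force: 0.0
```

>>> step_arm([
  [[0,0,0.01],0],
  [[0,0,0.02],0],
  [[0,0,0.03],0],
  [[0,0,0.03],0],
])

```text
clock: 28.45
position: [498.1, -33.4, 70.3]
eef_rot: [-3.035, -0.812, 0.001]
ft_force: [-0.3, 1.0, -0.2]
opening: 0.2
finger_force: 0.0
```

>>> step_arm([
  [[0,0,0.01],0],
  [[0,0,0.02],0],
  [[0,0,0.03],0],
  [[0,0,0.03],0],
])

```text
clock: 28.85
position: [498.1, -33.4, 64.1]
eef_rot: [-3.035, -0.812, 0.001]
ft_force: [-0.7, 0.1, 0.9]
opening: 0.1
finger_force: 0.0
```

>>> step_arm([
  [[0,0,0.01],0],
  [[0,0,0.02],0],
  [[0,0,0.03],0],
  [[0,0,0.03],0],
])

```text
clock: 29.25
position: [498.1, -33.4, 58.1]
eef_rot: [-3.035, -0.812, 0.001]
ft_force: [0.3, -0.4, 0.2]
opening: -0.3
finger_force: 0.0
```

>>> step_arm([
  [[0,0,0.02],0],
  [[0,0,0.035],0],
  [[0,0,0.05],0],
  [[0,0,0.05],0],
])

```text
clock: 29.65
position: [497.9, -33.4, 47.9]
eef_rot: [-3.034, -0.812, 0.001]
ft_force: [0.3, 0.0, -0.5]
opening: -0.2
finger_force: 0.0
```

>>> step_arm([
  [[0,0,0.01],0],
  [[0,0,0.02],0],
  [[0,0,0.025],0],
  [[0,0,0.025],0],
])

```text
clock: 30.05
position: [498.2, -33.4, 43.3]
eef_rot: [-3.035, -0.812, 0.0]
ft_force: [-0.4, -0.5, -0.5]
opening: -0.1
finger_force: 0.0
```

>>> step_arm([
  [[0,0,0.01],0],
  [[0,0,0.015],0],
  [[0,0,0.015],0],
  [[0,0,0.015],0],
])

```text
clock: 30.45
position: [498.5, -33.4, 40.6]
eef_rot: [3.035, 0.812, 0.0]
ft_force: [-0.3, -0.2, 2.0]
opening: -0.1
finger_force: 0.8
```

Contact with the key. Continuing in small steps.

>>> step_arm([
  [[0,0,0.01],0],
  [[0,0,0.015],0],
  [[0,0,0.015],0],
])

```text
clock: 30.75
position: [498.5, -33.4, 37.5]
eef_rot: [3.035, 0.812, 0.0]
ft_force: [-0.1, 0.0, 3.4]
opening: 0.0
finger_force: 1.7
```

>>> step_arm([
  [[0,0,0.008],0],
  [[0,0,0.01],0],
  [[0,0,0.01],0],
])

```text
clock: 31.05
position: [498.5, -33.5, 35.5]
eef_rot: [3.035, 0.812, 0.0]
ft_force: [-0.7, -0.1, 4.3]
opening: 0.0
finger_force: 2.3
```

>>> step_arm([
  [[0,0,0.005],0],
  [[0,0,0.01],0],
  [[0,0,0.01],0],
  [[0,0,0.01],0],
])

```text
clock: 31.45
position: [498.6, -33.5, 34.8]
eef_rot: [3.034, 0.812, 0.0]
ft_force: [-4.5, -0.2, 18.1]
opening: -0.3
finger_force: 9.2
```

The key is bottomed (18 N). Retreat straight up.

>>> step_arm([
  [[0,0,-0.05],0],
  [[0,0,-0.2],0],
  [[0,0,-0.4],0],
  [[0,0,-0.6],0],
  [[0,0,-0.8],0],
])

```text
clock: 31.95
position: [497.5, -33.3, 194.5]
eef_rot: [-3.034, -0.812, 0.002]
ft_force: [1.3, -0.3, -0.5]
opening: -0.1
finger_force: 0.0
```

>>> step_arm([
  [[0,0,-0.3],0],
  [[0,0,-0.3],0],
  [[0,0,-0.3],0],
  [[0,0,-0.3],0],
  [[0,0,-0.3],0],
])

```text
clock: 32.45
position: [497.1, -33.5, 251.4]
eef_rot: [-3.033, -0.812, 0.005]
ft_force: [-0.6, -0.5, 0.4]
opening: -0.3
finger_force: 0.0
```

```bash
python3 r.py; python3 -c "
from cell import arm
print(arm.hand_in())"
```

```text
32.45 [497.05424335 -33.48109543 251.43966355] -0.3100945221028636 0.0
tool x,y [ 0.866  0.499 -0.003] [ 0.499 -0.866 -0.002] rim z 73
scene cover_rim 0.68 [ 562.3 -153.4]
scene cover_rim 0.58 [617.2  38.2]
scene cover_grip 0.88 [582.3 -96.2]
scene cover_grip 0.86 [612.9  29.2]
scene key_top 0.5 [504.5 -43.2]
top cover_rim 0.93 [ 523.3 -214.3]
top cover_rim 0.69 [610.4  18.6]
top cover_grip 0.83 [612.3  22.1]
top cover_grip 0.8 [ 521.9 -187.4]
top key_top 0.59 [492.1 -27.9]
wrist cover_rim 0.74 [ 545.5 -184.1]
wrist cover_grip 0.78 [ 553.6 -135.5]
wrist key_top 0.69 [498.2 -32.3]
the job is handed in; nothing more can be done
None
```

I handed the job in at 32.5 s of the 64 s allowed: the small jar is on the pan with the cover set over it and released, and the key was pressed until it stopped (18 N) and let go; hand-in returned no verdict, and the first grip on the cover closed empty before the second held.

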